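# Index the carving jig and reset its drag screw

## Task

First clear the wooden offcut off the indexing jig and leave it lying in the plywood offcut box. Then turn the jig's index plate by its square boss exactly five clicks clockwise (seen from above) from where it stands now. After that set the brass wing screw: turn it clockwise until it bottoms, then back it off a quarter turn; leave the block plane, the jar and the mallet where they are.

Things in the scene. Friction and masses are not known exactly. Their poses are not given: they have to be found in the camera images.
- jig: Grey indexing jig, fixed: block 160 (x) x 310 (y) x 42 mm high; origin at the centre of its underside, z up. On its flat top: index plate centred at y = -75 mm, wing screw at y = +100 mm, and at x = +70, y = +4 mm a fixed steel guide post, 16 mm thick, its top 150 mm above the bench: keep the gripper's body clear of it. A white line at x = -71, y = -75 mm is the plate's reference mark.
- dial (a joint): Index plate angle, rad, growing clockwise seen from above. 15 positions per turn: one click is 24 degrees (0.4189 rad). It rests at whole multiples of 0.4189 and springs into the nearest one when let go (about 0.16 N m to turn it over a click). End stops just below 0 and just above 9 clicks; it starts at rest in one of the positions 0 to 4.
- dial_grip (a point): On the plate's vertical axis, 28 mm above the jig's top: where to grip its boss, a square steel block 30 x 30 mm, from 9 to 43 mm above the jig's top, on a 24 mm round neck. Its faces are square to this point's x and y, which turn with the plate. The flat aluminium plate round it is 124 mm across, flush with the jig's top.
- dial_mark (a point): Point 40 mm from the axis on the plate's black radial line, which runs from boss to rim along the plate's own -x and turns with it. At dial = 0 it points to the jig's -x, at the white line. 15 dark dots near the rim mark the 15 positions.
- screw (a joint): Wing screw angle, rad: 0 = bottomed (hard stop), growing as it is backed off, anticlockwise seen from above. Slight friction (0.03 N m), stays where it is left. It starts somewhere between 0.8 and 2.4 and does not rise or sink visibly.
- screw_grip (a point): On the brass wing screw's vertical axis, 31 mm above the jig's top: where to grip it. The wing is a flat bar 38 mm long (this point's x), 9 mm thick (its y), from 21 to 43 mm above the jig's top, above a round collar 28 mm wide, 16 mm high. At screw = 0 its x is along the jig's x; it turns with the screw.
- offcut_center (a point): Centre of the loose wooden offcut, a plain bar 110 (its x) x 28 (its y) x 34 mm high, about 60 g; it starts lying on the jig's top close beside the boss, roughly along the jig's x, the boss side being its -y side.
- bin_in (a point): Centre of the inner floor (6 mm above the bench) of the open plywood offcut box, fixed: outside 200 (its x) x 130 (its y) x 55 mm high, walls 6 mm. It may stand on either side of the jig.
- plane: Bystander: block plane, 160 x 50 x 46 mm high, origin at the centre of its underside; on the side of the jig away from the offcut box.
- jar: Bystander: white jar 64 mm across, 100 mm high, origin at the centre of its underside.
- mallet: Bystander: wooden mallet lying beyond the jig, head 60 x 110 x 70 mm high with a 24 mm thick, 170 mm long handle along its -x; origin at the underside of the head.

How it is judged (in metres and radians):
On the way, in this order (a step that is already met when the one before it is completed fails the run):
1. the offcut lies in the offcut box, let go (x of offcut_center in the frame of bin_in between -0.09 and 0.09 m and y of offcut_center in the frame of bin_in between -0.055 and 0.055 m and z of offcut_center in the frame of bin_in between 0.005 and 0.026 m and contact force between offcut and the fingers below 0.1 N and linear speed of offcut below 0.05 m/s), for 0.2 s.
2. the index plate stands five clicks clockwise of its start (distance of dial_mark from where it was at the start of the episode between 0.06628 and 0.07228 m), for 0.2 s.
3. the wing screw is bottomed (value of joint screw below 0.06 rad), for 0.1 s.
At the end, for the whole second after the job is handed in: The offcut lies at rest in the box (below its rim); the index plate rests five clicks (120 degrees, within about 8) clockwise of its start; the wing screw stands a quarter turn (90 degrees, within 17) backed off from its bottom (all of step 2 and x of offcut_center in the frame of bin_in between -0.09 and 0.09 m and y of offcut_center in the frame of bin_in between -0.055 and 0.055 m and z of offcut_center in the frame of bin_in between 0.005 and 0.026 m and linear speed of offcut below 0.02 m/s and velocity of joint dial below 0.05 rad/s and value of joint screw between 1.271 and 1.871 rad); the robot touches nothing.
It fails at once if the plane is pushed more than 30 mm (distance of plane from where it was at the start of the episode above 0.03 m).
It fails at once if the jar is pushed more than 30 mm (distance of jar from where it was at the start of the episode above 0.03 m).
It fails at once if the mallet is pushed more than 30 mm (distance of mallet from where it was at the start of the episode above 0.03 m).
It also fails if it takes over 70 s, if anything falls off the work surface, if the arm or the gripper's body presses on something with over 40 N, if the wrist force passes 120 N, or if a joint passes its speed limit or range.

## Robot

A 6-joint arm with a two-finger parallel gripper is mounted at the origin on the work surface. World frame = base frame: x ahead of the robot, y to its left, z up, the work surface at z = 0. Lengths are in mm, angles in degrees, forces in N, time in s.
With the tool pointing down it reaches from about 300 to 850 mm from the base axis. Payload 4.2 kg.
Tool frame: the origin (TCP) lies on the centre line of the jaws, within the pads' length; the fingertips stand 14 mm ahead of it and the grasp point (between the pads) lies 5 mm behind it; z points along the fingers, y is the direction in which the jaws open and shut (so a half turn about z gives the same grasp; the last joint's range is limited). The gripper opens to 91 mm and grips with 3 to 60 N. Pads are 32 mm wide; open, the fingers measure 118 mm over their backs; the gripper's body (76 mm by 178 mm) begins 60 mm behind the grasp point.
Start: joints at [64.4, 18.312, 89.639, -0, 72.044, -1.146], TCP at [238.031, 523.436, 207.676] pointing down, gripper open.
Joint ranges: [-177.97, 177.97], [-48.28, 115.42], [12.27, 149.76], [-77.06, 257.06], [2.81, 150.46], [-146.56, 146.56]. Speed limits (degrees/s): [147.25, 147.25, 180, 180, 180, 180].

## Interface

Orientations are given as [roll, pitch, yaw] about the fixed x, y, z axes, in that order (R = Rz(yaw) Ry(pitch) Rx(roll)).
In Python, from workcell import env gives the robot as it stands.
- The arm moves only by the tool play_rows, never from a script. Its argument "increments" is a list of rows, each a list of 5 numbers: the shift along the world's x, y, z in mm, then the turn about the world's z in degrees, then the closure, from 0 (fully open) to 1 (shut). In form: [[x, y, z, yaw, fingers], ...]. A call has 1 to 20 rows; each row shifts and turns the commanded pose from where the row before left it; what a row does not reach is not made up. A row lasts 1/8 s, in which the tool goes at most 62.5 mm and 10.7 degrees, less where a joint would pass 70% of its speed; a pose out of reach is approached as far as the arm can. A call is refused whole if a number of a shift passes 62.5 or a number of a turn 10.7, either way. A call with a gripper value outside its range is refused whole. The fingers move at their own pace and stop on an object; "newtons" is the grip in N (left out, the last holds). Time passes only in rows, so rows that do not move let the fingers close. It gives the time, the measured TCP pose, the force and the opening at its end, in the units of the state.
- env.state(): the state, without advancing time (a new reading comes with each control period).
- env.grab_frame(name): name is "scene" or "top" or "wrist"; returns the picture (384x512x3 uint8, red, green, blue); there is no depth.
- env.calibration(name): a dict with "fx", "fy", "cx", "cy" (pixels), "R" (3x3) and "t" (3): a world point X has camera coordinates R X + t; the wrist camera has in their place "hand_eye" (4x4, takes a point from camera to tool coordinates, whose origin is the TCP and whose axes are the flange's). Camera axes: x right, y down, z forward; pixel columns grow to the right and rows downward; lengths in mm; the calibration is good to about 2 mm. A picture is of the moment at which its call begins: read the wrist's pose just before it. calibration takes no time and is no camera call.
- env.job_done(): hands the job in, once; it reports no verdict.
The state is a dict: "time_s": time; "qpos": joint angles; "qvel": joint speeds; "effort": joint torques, N m; "ee_pos": TCP position; "ee_rot": TCP orientation; "force": force on the tool from outside, world axes, zero at the start; "torque": the same for the moment, N m; "gripper_width": finger opening in mm.
Only numpy, scipy, OpenCV 4.12 (cv2) and the standard library are available. Lean on these libraries where they do the work, as an engineer would, in place of code of your own. Each camera call takes 0.05 s, during which the arm holds its last target.

## Working session

There is one attempt and no reset: what is moved stays moved. The work goes in short steps, Python scripts to look and compute and a tool call to move; the robot and the scene stay as the last step left them, time stands still between calls to the robot, and variables do not carry over. Pictures are saved under pics/ and viewed, and the job is handed in when it is done.

Besides the shell and the picture viewer there is one more tool, called after "Request:" in YAML: its name, and indented under it one key for each argument. play_rows: Moves the arm, as the interface text tells. Its arguments: {"type":"object","properties":{"increments":{"type":"array"},"newtons":{"type":"number"}},"required":["increments"]}

```bash
ls; mkdir -p pics
python3 - <<'E'
from workcell import env
import cv2
print(env.state())
for n in ["scene","top","wrist"]:
    c=env.calibration(n); print(n,c)
    cv2.imwrite(f"pics/{n}0.png",cv2.cvtColor(env.grab_frame(n),cv2.COLOR_RGB2BGR))
E
```

```text
pics
{'time_s': 0.0, 'qpos': array([ 6.44018016e+01,  1.83504316e+01,  8.97055936e+01, -8.14195909e-04,
        7.20434216e+01, -1.14680085e+00]), 'qvel': array([ 0.05482971,  0.02803245,  0.03453693, -0.05518455, -0.00847827,
        0.08439084]), 'effort': array([-6.97419200e-04, -4.12458873e+01, -2.31970274e+01,  7.26162409e-02,
        4.55393479e-02, -1.43136972e-04]), 'ee_pos': array([237.79607636, 522.96488471, 206.83791728]), 'ee_rot': array([-1.79900558e+02, -1.21639467e-03,  1.55548853e+02]), 'force': array([0.71808414, 0.25158166, 0.3688425 ]), 'torque': array([ 2.69491686e-02,  3.29040406e-02, -5.06155468e-05]), 'gripper_width': 90.93826785044104}
scene {'fx': 369.3623487020367, 'fy': 369.3623487020367, 'cx': 260.35422145887105, 'cy': 193.19422187240158, 'R': array([[-0.12566587,  0.99206313,  0.00433982],
       [ 0.56651186,  0.07535051, -0.82060138],
       [-0.81441538, -0.10066303, -0.57148451]]), 't': array([  89.03316155, -265.57513371, 1524.45455824])}
top {'fx': 463.6528014810847, 'fy': 463.6528014810847, 'cx': 248.74897881715833, 'cy': 188.28724130964218, 'R': array([[-0.02806496, -0.99951193, -0.01372044],
       [-0.99804051,  0.02878628, -0.05555624],
       [ 0.05592409,  0.01213437, -0.99836128]]), 't': array([  29.45284146,  591.64094045, 1350.12402859])}
wrist {'fx': 268.87953670513053, 'fy': 268.87953670513053, 'cx': 253.03478385290305, 'cy': 192.61923159896824, 'hand_eye': array([[ 8.59489236e-05, -9.61127432e-01, -2.76105148e-01,
         7.79710559e+01],
       [ 9.99999966e-01,  1.47854275e-05,  2.59822178e-04,
        -6.80097550e-01],
       [-2.45639890e-04, -2.76105161e-01,  9.61127400e-01,
        -1.76442665e+02],
       [ 0.00000000e+00,  0.00000000e+00,  0.00000000e+00,
         1.00000000e+00]])}
```

View pics/scene0.png

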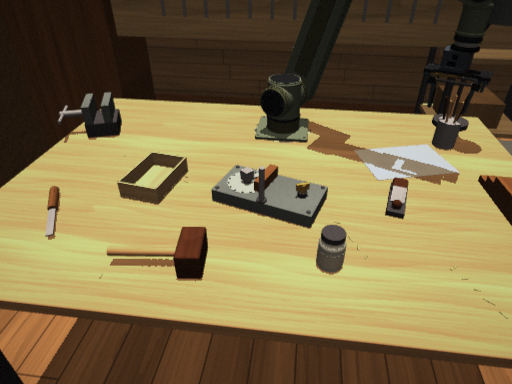

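View pics/top0.png

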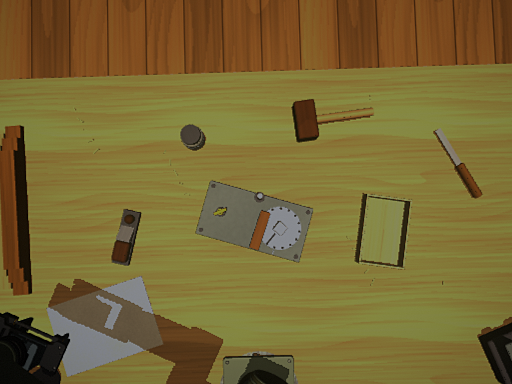

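View pics/wrist0.png

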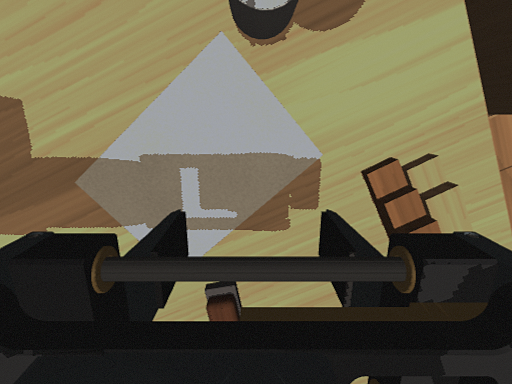

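The scene picture shows the jig in the middle at about (270,193), the box at (155,177), the mallet at (190,250), the jar at (332,248) and the plane at (398,197). In the top picture the jig is centred at about (255,221), with the dial at (281,228), the wing at (220,211) and the offcut at (260,230). The box is at (383,230). I'll zoom in on those parts of the top view.

```bash
cat > h.py <<'E'
import numpy as np, cv2
from workcell import env
from scipy.spatial.transform import Rotation as Ro
def wcal(st):
    c=env.calibration("wrist"); H=np.array(c["hand_eye"])
    R=Ro.from_euler("xyz",st["ee_rot"],degrees=True).as_matrix(); t=np.array(st["ee_pos"])
    Rw=R@H[:3,:3]; tw=R@H[:3,3]+t
    return c,Rw,tw
def cam(n,st=None):
    if n=="wrist": return wcal(st)
    c=env.calibration(n); R=np.array(c["R"]); return c,R.T,-R.T@np.array(c["t"])
def ray(C,uv,z):
    c,R,o=C; d=R@np.array([(uv[0]-c["cx"])/c["fx"],(uv[1]-c["cy"])/c["fy"],1.]); return o+d*(z-o[2])/d[2]
def proj(C,X):
    c,R,o=C; p=R.T@(np.array(X,float)-o); return np.array([c["fx"]*p[0]/p[2]+c["cx"],c["fy"]*p[1]/p[2]+c["cy"]])
def crop(im,x,y,w,h,k,name):
    cv2.imwrite("pics/"+name,cv2.cvtColor(cv2.resize(im[y:y+h,x:x+w],None,fx=k,fy=k,interpolation=cv2.INTER_CUBIC),cv2.COLOR_RGB2BGR))
E
python3 - <<'E'
from h import *
im=cv2.cvtColor(cv2.imread("pics/top0.png"),cv2.COLOR_BGR2RGB)
crop(im,188,172,135,100,5.9,"topjig.png")
crop(im,345,185,75,90,6,"topbin.png")
E
```

```text
(no output)
```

View pics/topjig.png

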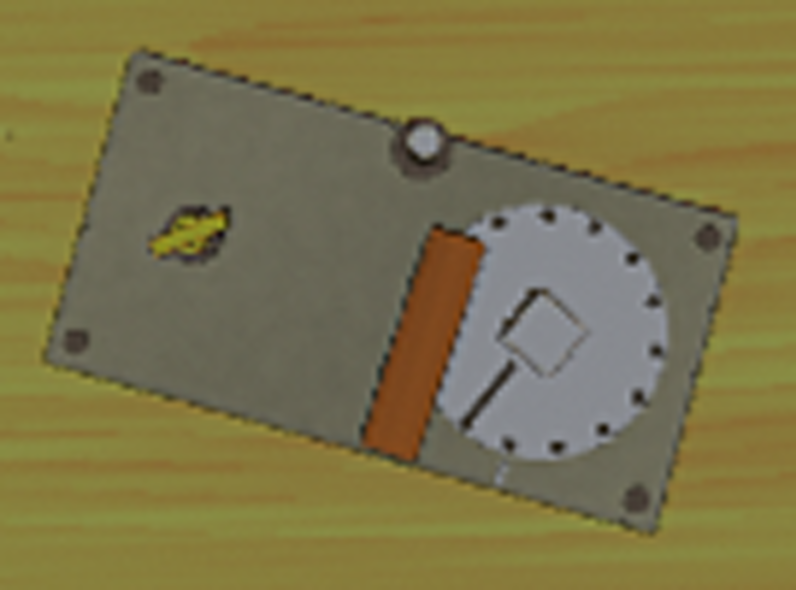

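View pics/topbin.png

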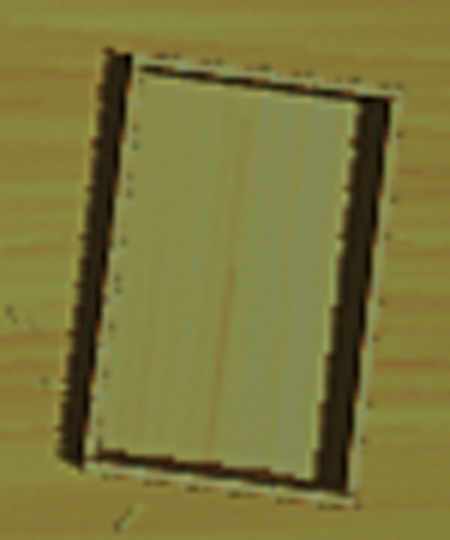

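The zoomed jig crop shows corners at (135,50), (737,215), (655,535) and (45,360). The boss top is at about (545,332), the black line's outer end at (465,425), the white mark at (502,475) and the wing from (152,247) to (230,218). In the box crop, the outer rim corners are at about (110,50), (400,92), (350,500) and (65,462). I'll measure these properly by mask.

Run:
```python
from h import *
im=cv2.imread("pics/top0.png"); hsv=cv2.cvtColor(im,cv2.COLOR_BGR2HSV).astype(int)
T=cam("top")
print("cam",T[2])
f=lambda p,x0,y0,k: ((p[0]+.5)/k-.5+x0,(p[1]+.5)/k-.5+y0)
J=lambda p,z: ray(T,f(p,188,172,5.9),z)
for n in [(135,50),(737,215),(655,535),(45,360)]: print("jig",J(n,42).round(1))
c=np.array([J(n,42) for n in [(135,50),(737,215),(655,535),(45,360)]])
ctr=c.mean(0); ydir=(c[0]-c[1]+c[3]-c[2]); ya=np.degrees(np.arctan2(ydir[1],ydir[0]))-90
print("jig ctr",ctr,"yaw",ya, np.linalg.norm(c[0]-c[1]),np.linalg.norm(c[3]-c[2]),np.linalg.norm(c[0]-c[3]),np.linalg.norm(c[1]-c[2]))
R=Ro.from_euler("z",ya,degrees=True).as_matrix()
P=lambda x,y:ctr+R@np.array([x,y,0])
print("dial",P(0,-75),"screw",P(0,100),"post",P(70,4))
print("dial boss top meas",J((545,332),85), "post top",J((424,140),150))
m=J((465,425),42)-P(0,-75); print("mark jig ang",np.degrees(np.arctan2(*(R.T@m)[[1,0]])),np.linalg.norm(m))
m=J((502,475),42)-P(0,-75); print("white",R.T@m)
a,b=J((152,247),85),J((230,218),85); d=R.T@(b-a); print("wing",(a+b)/2,np.linalg.norm(d),"screw ang",np.degrees(np.arctan2(d[1],d[0])))
o=np.array([J(p,76) for p in [(432,226),(485,242),(417,460),(363,442)]]); print("off",o.mean(0),np.linalg.norm(o[0]-o[1]),np.linalg.norm(o[1]-o[2])); d=o[0]+o[1]-o[2]-o[3];print("yaw",np.degrees(np.arctan2(d[1],d[0])), "jigframe",R.T@(o.mean(0)-ctr))
B=lambda p,z: ray(T,f(p,345,185,6),z)
b=np.array([B(p,55) for p in [(108,50),(400,92),(353,505),(65,462)]]); print("box",b.mean(0),np.linalg.norm(b[0]-b[1]),np.linalg.norm(b[1]-b[2])); d=b[0]+b[1]-b[2]-b[3];print("yaw",np.degrees(np.arctan2(d[1],d[0])))
```

```text
cam [ 515.80376258   -3.97557789 1381.18501228]
jig [617.9 122.6  42. ]
jig [ 528.6 -169.7   42. ]
jig [ 374.6 -124.4   42. ]
jig [467.4 170.2  42. ]
jig ctr [ 4.97131897e+02 -3.51051920e-01  4.20000000e+01] yaw -17.234870957294618 305.6206608354744 308.858596779449 157.84658848776212 160.47166077089076
dial [474.91019286 -71.98341793  42.        ] screw [526.76083613  95.15876942  42.        ] post [565.17392962 -17.27091637  42.        ]
dial boss top meas [475.60375683 -71.99319562  85.        ] post top [565.26184583 -16.90445011 150.        ]
mark jig ang 156.79789542295052 58.69657920077941
white [-72.4005244   -0.65785679   0.        ]
wing [527.20106494  94.0052216   85.        ] 39.40296470367527 screw ang -53.99891476883862
off [472.04244615 -15.00512758  76.        ] 26.34622684505594 108.24310851036913
yaw -19.244807918544552 jigframe [-19.62104265 -21.42981961  34.        ]
box [ 458.66857738 -365.96244767   55.        ] 139.2935064473169 196.15957540732606
yaw -8.738030936981662
```

The measurements are consistent. The dial is at 1 click, since the mark reads 156.8° in the jig frame. The screw is at about 126°. The box is at about (458,-371) with yaw -9°. The offcut is at (472,-15) with yaw -19°. Next I'll move above the offcut's free end, which is away from the boss.

Request:
play_rows:
  increments:
    - [17, -44, 0, 0.5, 0]
    - [17, -44, 0, 0.5, 0]
    - [17, -44, 0, 0.5, 0]
    - [17, -44, 0, 0.5, 0]
    - [17, -44, 0, 0.5, 0]
    - [17, -44, 0, 0.5, 0]
    - [17, -44, 0, 0.5, 0]
    - [17, -44, 0, 0.5, 0]
    - [17, -44, 0, 0.5, 0]
    - [17, -44, 0, 0.5, 0]
    - [17, -44, 0, 0, 0]
    - [17, -44, 0, 0, 0]
    - [0, 0, 0, 0, 0]
    - [0, 0, 0, 0, 0]
    - [0, 0, 0, 0, 0]
  newtons: 30

```text
time_s: 2.02
ee_pos: [441.5, -3.6, 207.6]
ee_rot: [180.0, -0.0, 160.6]
force: [-0.1, 0.7, 0.3]
gripper_width: 91.4
```

Run:
```python
from h import *
st=env.state(); print(st["ee_pos"],st["ee_rot"],st["qpos"],st["time_s"])
im=env.grab_frame("wrist"); cv2.imwrite("pics/w1.png",cv2.cvtColor(im,cv2.COLOR_RGB2BGR))
```

```text
[441.5305224   -3.57902974 207.58521249] [ 1.79986943e+02 -3.08079474e-02  1.60629979e+02] [-1.97364804e+00  6.21890049e+00  1.05704307e+02  2.33553441e-02
  6.81022896e+01 -7.26123386e+01] 2.025
```

View pics/w1.png

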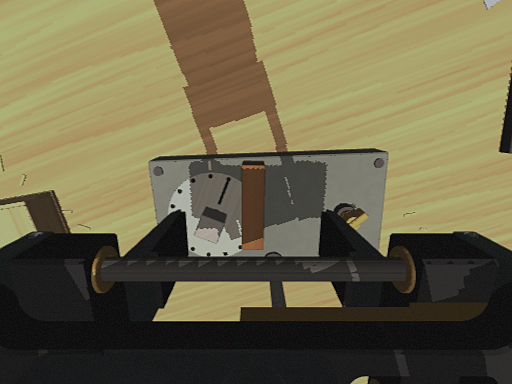

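The wrist view shows the offcut's top face from about x=242 to x=265, from row 167 down to row 250. The near end of the bar is at the top, and the black index line runs from about (219,203) to (228,178). I'll cross-check the offcut's pose with rays.

Run:
```python
from h import *
im=cv2.imread("pics/w1.png"); 
st=dict(ee_pos=[441.53,-3.58,207.59],ee_rot=[179.987,-.031,160.63])
W=cam("wrist",st)
hsv=cv2.cvtColor(im,cv2.COLOR_BGR2HSV)
m=((hsv[...,0]<14)&(hsv[...,1]>110)).astype(np.uint8); m[:, :230]=0; m[:, 280:]=0; m[:150]=0; m[255:]=0
for v in (175,190,205,220,235):
    u=np.where(m[v])[0]; print(v,u.min(),u.max(), ray(W,(u.min(),v),76).round(1),ray(W,(u.max()+1,v),76).round(1))
for p in [(242,167),(265,167),(150,160),(387,151)]: print(p, ray(W,p,76).round(1), ray(W,p,42).round(1))
```

```text
175 242 264 [426.6 -12.6  76. ] [435.6  12.7  76. ]
190 242 263 [443.7 -18.9  76. ] [452.4   5.8  76. ]
205 242 263 [461.4 -25.3  76. ] [ 4.702e+02 -2.000e-01  7.600e+01]
220 242 262 [479.6 -32.   76. ] [488.2  -7.6  76. ]
235 242 262 [498.5 -38.8  76. ] [507.2 -14.1  76. ]
(242, 167) [417.7  -9.4  76. ] [423.2 -12.8  42. ]
(265, 167) [426.6  15.8  76. ] [433.1  15.1  42. ]
(150, 160) [ 374.9 -106.6   76. ] [ 375.7 -120.7   42. ]
(387, 151) [455.2 153.1  76. ] [464.9 167.6  42. ]
```

Both views agree on a centre of about (473,-15) and a yaw of -20°. Now I'll descend on the free end and grip.

Request:
play_rows:
  increments:
    - [3.5, -2, -30, -0.5, 0]
    - [0, 0, -40, 0, 0]
    - [0, 0, -40, 0, 0]
    - [0, 0, -20, 0, 0]
    - [0, 0, -12, 0, 0]
    - [0, 0, 0, 0, 0]
    - [0, 0, 0, 0, 0.6]
    - [0, 0, 0, 0, 1]
    - [0, 0, 0, 0, 1]
    - [0, 0, 0, 0, 1]
    - [0, 0, 0, 0, 1]
    - [0, 0, 0, 0, 1]
  newtons: 25

```text
time_s: 3.58
ee_pos: [445.5, -6.6, 65.7]
ee_rot: [180.0, 0.0, 160.0]
force: [-0.4, -0.6, -0.1]
gripper_width: 34.2
```

Request:
play_rows:
  increments:
    - [0, 0, 0, 0, 1]
    - [0, 0, 0, 0, 1]
    - [0, 0, 0, 0, 1]

```text
time_s: 3.95
ee_pos: [445.5, -6.5, 65.7]
ee_rot: [180.0, -0.0, 160.0]
force: [0.4, 0.2, -0.3]
gripper_width: 27.6
```

Request:
play_rows:
  increments:
    - [0, 0, 15, 0, 1]
    - [0, 0, 30, 0, 1]
    - [0, 0, 30, 0, 1]
    - [-1.5, -40, 0, 1, 1]
    - [-1.5, -40, 0, 1, 1]
    - [-1.5, -40, 0, 1, 1]
    - [-1.5, -40, 0, 1, 1]
    - [-1.5, -40, 0, 1, 1]
    - [-1.5, -40, 0, 1, 1]
    - [-1.5, -40, 0, 1, 1]
    - [-1.5, -40, 0, 1, 1]
    - [-3, -40, 0, 3, 1]
    - [0, 0, 0, 0, 1]
    - [0, 0, 0, 0, 1]
    - [0, 0, 0, 0, 1]

```text
time_s: 5.82
ee_pos: [430.5, -365.5, 140.6]
ee_rot: [180.0, -0.0, 171.1]
force: [0.0, -0.1, -1.4]
gripper_width: 27.5
```

Run:
```python
from h import *
st=env.state(); print(st["ee_pos"],st["ee_rot"],st["gripper_width"])
im=env.grab_frame("wrist"); cv2.imwrite("pics/w2.png",cv2.cvtColor(im,cv2.COLOR_RGB2BGR))
im=env.grab_frame("top"); crop(im,340,160,130,120,5,"t2.png")
im=env.grab_frame("scene"); crop(im,100,100,200,130,4,"s2.png")
```

```text
[ 430.46611251 -365.45546462  140.5784726 ] [ 1.79961598e+02 -3.22848113e-02  1.71093366e+02] 27.52496821643239
```

View pics/w2.png

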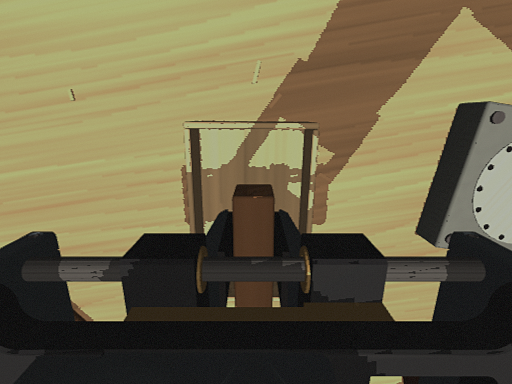

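View pics/s2.png

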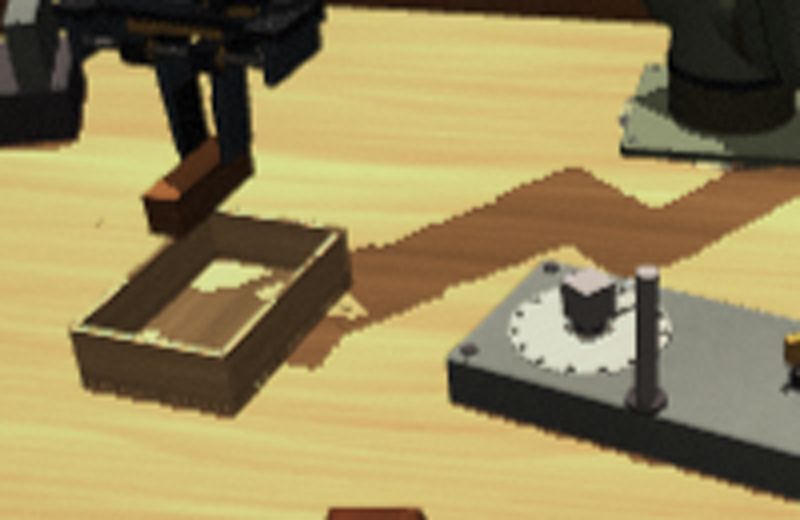

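View pics/t2.png

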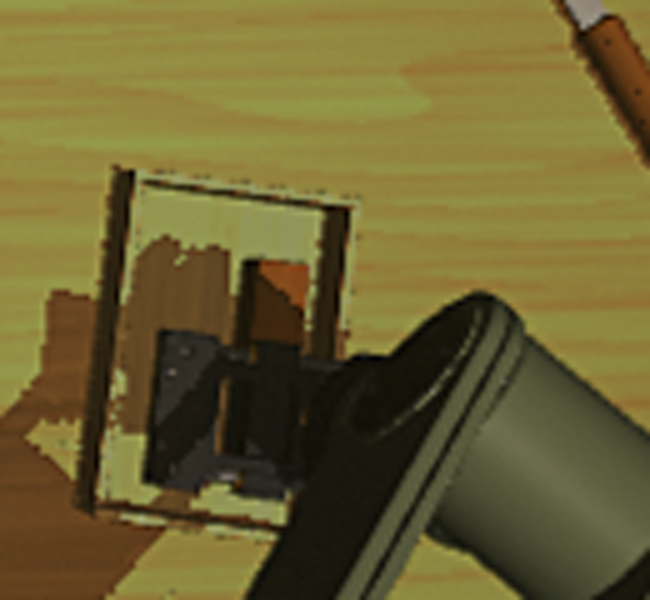

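In the wrist view the held bar spans x=233 to 272. It is centred between the box rim corners at (185,123) and (318,123). The top and scene views also put it above the box. I'll lower it and release with a partial opening.

Request:
play_rows:
  increments:
    - [0, 0, -30, 0, 1]
    - [0, 0, -30, 0, 1]
    - [0, 0, -25, 0, 1]
    - [0, 0, -15, 0, 1]
    - [0, 0, -8, 0, 1]
    - [0, 0, -1, 0, 1]
    - [0, 0, 0, 0, 1]
    - [0, 0, 0, 0, 0.5]
    - [0, 0, 0, 0, 0.5]
    - [0, 0, 0, 0, 0.5]
    - [0, 0, 0, 0, 0.5]
    - [0, 0, 20, 0, 0.5]
    - [0, 0, 40, 0, 0.5]
    - [0, 0, 50, 0, 0.5]
    - [0, 0, 40, 0, 0.5]

```text
time_s: 7.85
ee_pos: [430.7, -366.7, 183.7]
ee_rot: [-180.0, 0.1, 171.0]
force: [0.8, 0.2, 0.0]
gripper_width: 45.6
```

Run:
```python
from h import *
st=env.state(); print(st["ee_pos"],st["ee_rot"],st["gripper_width"])
im=env.grab_frame("wrist"); cv2.imwrite("pics/w3.png",cv2.cvtColor(im,cv2.COLOR_RGB2BGR))
```

```text
[ 430.72563008 -366.71725443  183.69443841] [-1.79960227e+02  7.23641353e-02  1.71046167e+02] 45.55006350534002
```

View pics/w3.png

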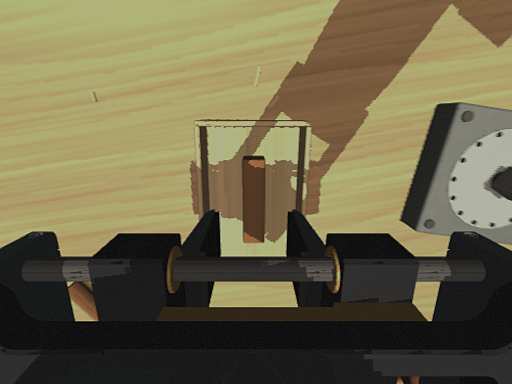

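The wrist view shows the bar lying in the box, spanning (243–265, 157–242) between the walls. Now I'll go above the dial and turn the tool to the boss's faces.

Request:
play_rows:
  increments:
    - [3.7, 24.5, 0, -10.2, 0]
    - [3.7, 24.5, 0, -10.2, 0]
    - [3.7, 24.5, 0, -10.2, 0]
    - [3.7, 24.5, 0, -10.2, 0]
    - [3.7, 24.5, 0, -10.2, 0]
    - [3.7, 24.5, 0, -10.2, 0]
    - [3.7, 24.5, 0, -10.2, 0]
    - [3.7, 24.5, 0, -10.2, 0]
    - [3.7, 24.5, 0, -10.2, 0]
    - [3.7, 24.5, 0, -10.2, 0]
    - [3.7, 24.5, 0, -10.2, 0]
    - [4, 24.5, 0, -10, 0]
    - [0, 0, 0, 0, 0]
    - [0, 0, 0, 0, 0]
    - [0, 0, 0, 0, 0]

```text
time_s: 9.78
ee_pos: [475.1, -73.3, 181.6]
ee_rot: [180.0, 0.0, 48.9]
force: [0.4, -0.3, -0.4]
gripper_width: 91.3
```

Run:
```python
from h import *
st=env.state(); print(st["ee_pos"],st["ee_rot"],st["gripper_width"],st["qpos"])
im=env.grab_frame("wrist"); cv2.imwrite("pics/w4.png",cv2.cvtColor(im,cv2.COLOR_RGB2BGR))
im=env.grab_frame("top"); crop(im,188,172,135,100,5.9,"t4.png")
```

```text
[475.10578372 -73.30537044 181.62674605] [1.79988786e+02 1.42966964e-02 4.88545218e+01] 91.30296133659735 [-1.01290903e+01  1.09647559e+01  1.03822800e+02 -1.98612197e-02
  6.52102010e+01  3.10247138e+01]
```

View pics/w4.png

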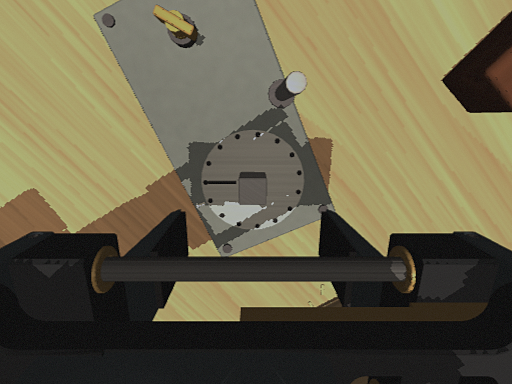

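View pics/t4.png

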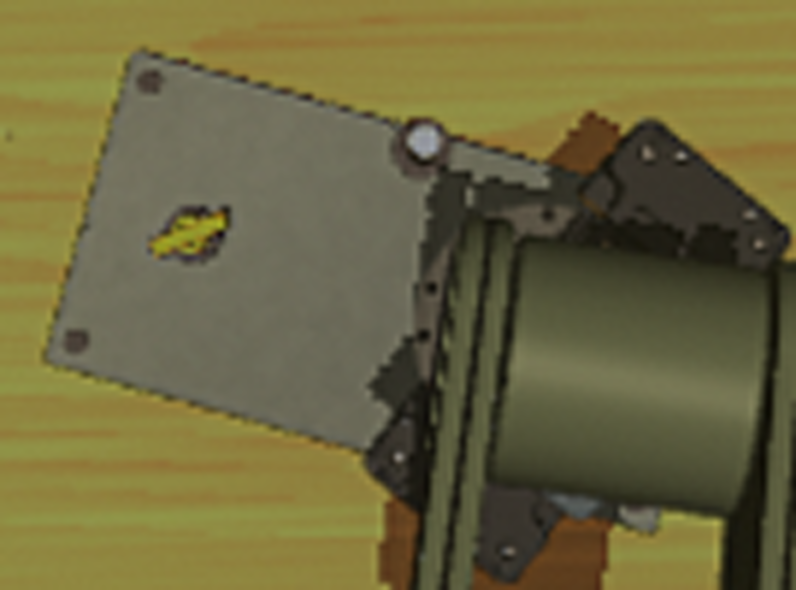

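The wrist view shows the boss's top face square to the image, spanning about (239–267, 178–205), and the black line horizontal at row 182. The yaw is right, and I'll check the centre.

Run:
```python
from h import *
W=cam("wrist",dict(ee_pos=[475.1,-73.3,181.63],ee_rot=[179.99,.014,48.85]))
print(ray(W,(253.3,191.7),85)); a,b=ray(W,(206,182.5),42),ray(W,(237,182),42); print(a,b,np.degrees(np.arctan2(*(a-b)[[1,0]])))
im=cv2.cvtColor(cv2.imread("pics/w4.png"),cv2.COLOR_BGR2RGB); crop(im,185,120,130,120,5,"w4z.png")
print(proj(W,[527,95,85]), proj(W,[475,-72,85]))
```

```text
[475.66026888 -73.61866599  85.        ]
[432.17976933 -36.46368185  42.        ] [460.84261384 -60.68116162  42.        ] 139.8052502393337
[172.17134129  18.01870378] [251.8191236  190.98450298]
```

View pics/w4z.png

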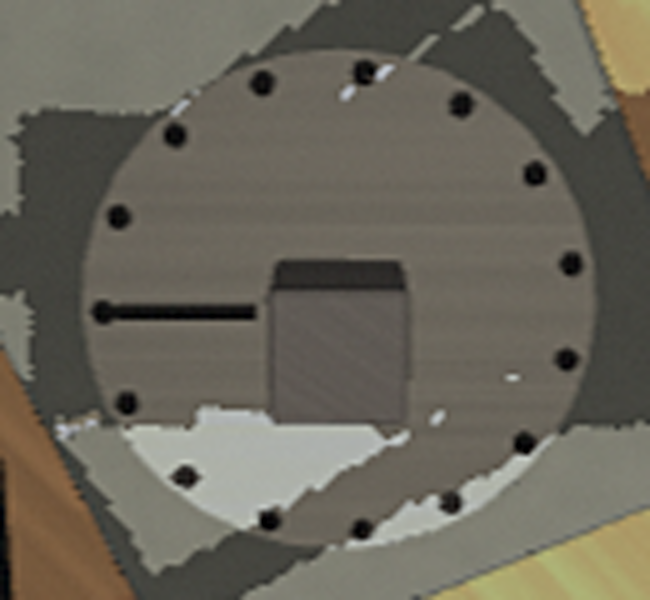

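The boss centre is at about (475.5,-73), which matches the TCP. I'll descend and grip, then turn three clicks (72°) clockwise.

Request:
play_rows:
  increments:
    - [0.4, 0.3, -35, 0, 0]
    - [0, 0, -40, 0, 0]
    - [0, 0, -25, 0, 0]
    - [0, 0, -16, 0, 0]
    - [0, 0, 0, 0, 0.5]
    - [0, 0, 0, 0, 0.8]
    - [0, 0, 0, 0, 1]
    - [0, 0, 0, 0, 1]
    - [0, 0, 0, 0, 1]
    - [0, 0, 0, 0, 1]
    - [0, 0, 0, 0, 1]
    - [0, 0, 0, 0, 1]
  newtons: 40

```text
time_s: 11.38
ee_pos: [475.2, -71.9, 65.7]
ee_rot: [-179.9, 0.0, 48.8]
force: [-2.9, 3.0, 2.3]
gripper_width: 29.6
```

Request:
play_rows:
  increments:
    - [-0.5, 0.5, 0, 0, 1]
    - [0, 0, 0, -6, 1]
    - [0, 0, 0, -6, 1]
    - [0, 0, 0, -6, 1]
    - [0, 0, 0, -6, 1]
    - [0, 0, 0, -6, 1]
    - [0, 0, 0, -6, 1]
    - [0, 0, 0, -6, 1]
    - [0, 0, 0, -6, 1]
    - [0, 0, 0, -6, 1]
    - [0, 0, 0, -6, 1]
    - [0, 0, 0, -6, 1]
    - [0, 0, 0, -6, 1]
    - [0, 0, 0, 0, 1]
    - [0, 0, 0, 0, 1]

```text
time_s: 13.25
ee_pos: [475.3, -72.3, 65.8]
ee_rot: [180.0, -0.0, -23.1]
force: [-0.7, -2.9, 2.5]
gripper_width: 29.8
```

Request:
play_rows:
  increments:
    - [0, 0, 0, 0, 0]
    - [0, 0, 0, 0, 0]
    - [0, 0, 0, 0, 0]
    - [0, 0, 20, 0, 0]
    - [0, 0, 40, 0, 0]
    - [0, 0, 50, 10, 0]
    - [0, 0, 0, 10, 0]
    - [0, 0, 0, 10, 0]
    - [0, 0, 0, 10, 0]
    - [0, 0, 0, 10, 0]
    - [0, 0, 0, 10, 0]
    - [0, 0, 0, 10, 0]
    - [0, 0, 0, 10, 0]
    - [0, 0, 0, 10, 0]
    - [0, 0, 0, 0, 0]
    - [0, 0, 0, 0, 0]

```text
time_s: 15.25
ee_pos: [475.1, -71.7, 175.6]
ee_rot: [180.0, -0.0, 66.7]
force: [-0.7, -0.5, -0.5]
gripper_width: 91.4
```

Run:
```python
from h import *
st=env.state(); print(st["ee_pos"],st["ee_rot"],st["gripper_width"],st["qpos"])
im=env.grab_frame("wrist"); crop(im,100,0,300,260,2.3,"w5.png");cv2.imwrite("pics/w5full.png",cv2.cvtColor(im,cv2.COLOR_RGB2BGR))
```

```text
[475.1348417  -71.68746139 175.64991302] [ 1.79995402e+02 -6.51431708e-03  6.67134387e+01] 91.40664388267386 [-9.95510180e+00  1.12344981e+01  1.04403494e+02  5.85519800e-03
  6.43560315e+01  1.33289260e+01]
```

View pics/w5.png

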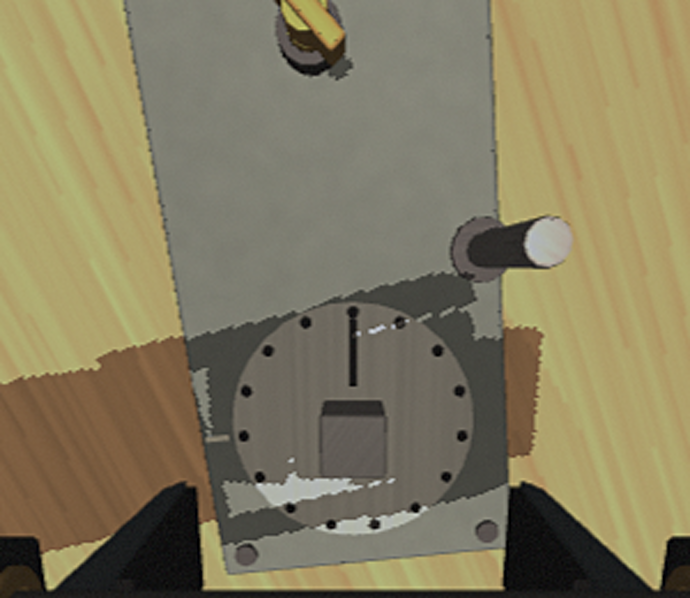

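The black line now points straight up in the wrist picture, at world 66.7° and jig 84°, so the plate has moved exactly three clicks. The boss is square to the jaws. I'll grip again and turn the last two clicks.

Request:
play_rows:
  increments:
    - [0, 0, -50, 0, 0]
    - [0, 0, -35, 0, 0]
    - [0, 0, -25, 0, 0]
    - [0, 0, 0, 0, 0.5]
    - [0, 0, 0, 0, 0.8]
    - [0, 0, 0, 0, 1]
    - [0, 0, 0, 0, 1]
    - [0, 0, 0, 0, 1]
    - [0, 0, 0, 0, 1]
    - [0, 0, 0, 0, 1]
    - [0, 0, 0, 0, 1]
    - [0, 0, 0, -6, 1]
    - [0, 0, 0, -6, 1]
    - [0, 0, 0, -6, 1]
    - [0, 0, 0, -6, 1]
    - [0, 0, 0, -6, 1]
    - [0, 0, 0, -6, 1]
    - [0, 0, 0, -6, 1]
    - [0, 0, 0, -6, 1]
    - [0, 0, 0, 0, 1]

```text
time_s: 17.8
ee_pos: [475.3, -72.0, 65.8]
ee_rot: [180.0, -0.0, 18.9]
force: [-0.5, -1.5, 1.5]
gripper_width: 29.6
```

Request:
play_rows:
  increments:
    - [0, 0, 0, 0, 1]
    - [0, 0, 0, 0, 0]
    - [0, 0, 0, 0, 0]
    - [0, 0, 0, 0, 0]
    - [0, 0, 25, 0, 0]
    - [0, 0, 45, 0, 0]
    - [0, 0, 50, 0, 0]
    - [0, 0, 0, 0, 0]
    - [0, 0, 0, 0, 0]

```text
time_s: 18.92
ee_pos: [474.5, -71.6, 185.0]
ee_rot: [-180.0, 0.1, 18.9]
force: [0.4, -0.3, -0.5]
gripper_width: 91.3
```

Run:
```python
from h import *
st=env.state(); print(st["ee_pos"],st["ee_rot"],st["gripper_width"],st["qpos"])
im=env.grab_frame("wrist"); crop(im,100,0,300,260,2.3,"w6.png");cv2.imwrite("pics/w6full.png",cv2.cvtColor(im,cv2.COLOR_RGB2BGR))
```

```text
[474.4529234  -71.61547729 185.04014262] [-1.79970690e+02  6.17716136e-02  1.88553282e+01] 91.33882285323003 [-9.95403871e+00  1.07592355e+01  1.03560232e+02 -4.48094872e-03
  6.57487831e+01  6.11924918e+01]
```

View pics/w6.png

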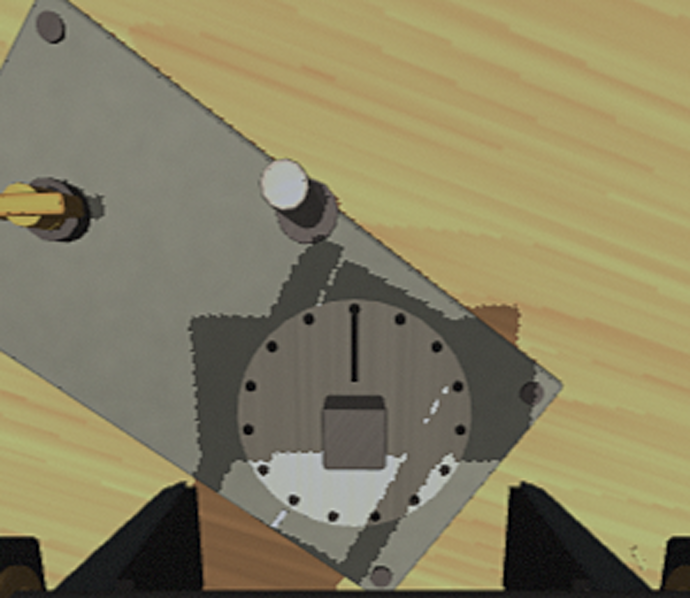

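The line points up in the picture again, at world 18.9° and jig 36°. That is exactly 120° clockwise of the start, and I count six dots from the white mark. Next is the screw.

Request:
play_rows:
  increments:
    - [5.8, 18.5, 0, 10, 0]
    - [5.8, 18.5, 0, 10, 0]
    - [5.8, 18.5, 0, 10, 0]
    - [5.8, 18.5, 0, 10, 0]
    - [5.8, 18.5, 0, 10, 0]
    - [5.8, 18.5, 0, 10, 0]
    - [5.8, 18.5, 0, 10, 0]
    - [5.8, 18.5, 0, 10, 0]
    - [5.8, 18.5, 0, 10, 0]
    - [0, 0, 0, 0, 0]
    - [0, 0, 0, 0, 0]
    - [0, 0, 0, 0, 0]

```text
time_s: 20.48
ee_pos: [526.9, 94.0, 185.3]
ee_rot: [-180.0, 0.0, 108.7]
force: [0.3, -0.1, -0.2]
gripper_width: 91.2
```

Run:
```python
from h import *
st=env.state(); print(st["ee_pos"],st["ee_rot"],st["gripper_width"],st["qpos"])
im=env.grab_frame("wrist"); crop(im,190,120,130,110,6,"w7.png");cv2.imwrite("pics/w7full.png",cv2.cvtColor(im,cv2.COLOR_RGB2BGR))
W=cam("wrist",st)
hsv=cv2.cvtColor(im,cv2.COLOR_RGB2HSV); h,s,v=[hsv[...,i].astype(int) for i in range(3)]
sub=(slice(165,225),slice(215,290))
print(h[180:205:4,235:275:4],s[180:205:4,235:275:4],v[180:205:4,235:275:4])
```

```text
[526.94647242  94.01449507 185.31782345] [-1.79951713e+02  2.96521246e-03  1.08727843e+02] 91.16469945982364 [ 8.89198337e+00  1.56657342e+01  9.68306338e+01 -1.20862530e-02
  6.75507033e+01 -9.83123881e+00]
[[ 34  26  15  17  18  18  17 170  34  34]
 [ 30  26  12  18  18  17  19  24  26  34]
 [ 30  30   8  17  18  18  18 165  26  30]
 [ 30  30  40  18  18  18  18  30  35  30]
 [ 30  30  30  42  18  18  40  30  26  35]
 [ 34  26  30  30  18  18  45  30  30  26]
 [ 35  35  30  34  18  18  38  25  30  34]] [[ 24  26  22 100 151 150 130  30  27  24]
 [ 20  25  25 158 143 147 145  25  23  24]
 [ 17  21  18 147 149 150 146  11  24  21]
 [ 21  24  20 150 139 147 153  21  21  17]
 [ 22  21  24  17 139 148  10  21  24  21]
 [ 25  27  24  23 149 150  20  24  17  27]
 [ 20  21  24  27 150 145  14  20  27  23]] [[ 75  78  46  64 115 119  63  51  76  74]
 [ 75  72  51  66 114 120  74  52  76  75]
 [ 75  73  57 127 111 119 122  46  75  72]
 [ 73  73  75 122 112 120 127  74  74  74]
 [ 71  74  73  74 110 119  74  74  75  72]
 [ 72  75  74  76 111 121  77  75  75  75]
 [ 76  74  74  75 107 120  73  76  75  76]]
```

View pics/w7.png

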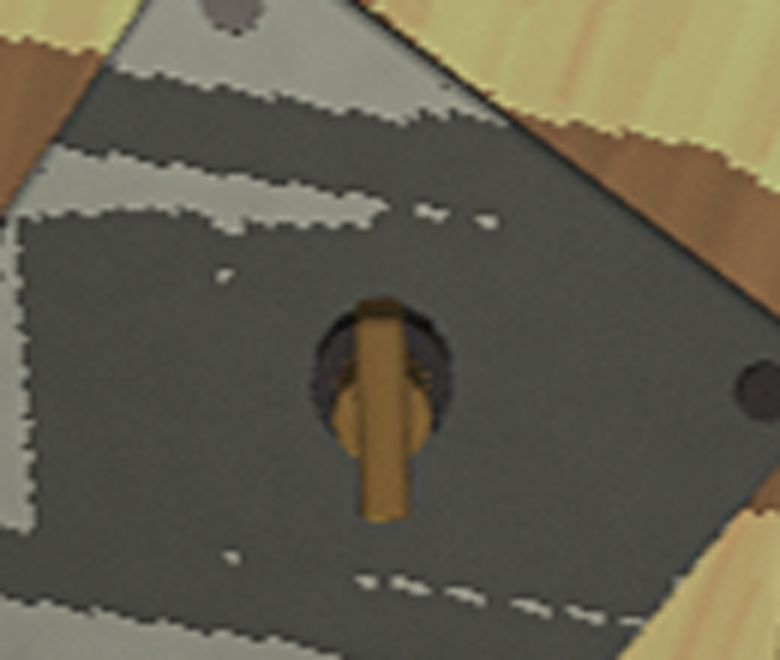

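The wing stands upright in the wrist picture, from about (383,317) to (386,522) in the crop, so it is within 1° of the jaw plane. I'll compute its centre.

Run:
```python
from h import *
W=cam("wrist",dict(ee_pos=[526.95,94.01,185.32],ee_rot=[-179.95,.003,108.73]))
g=lambda p:(( p[0]+.5)/6-.5+190,(p[1]+.5)/6-.5+120)
a,b=ray(W,g((383,317)),85),ray(W,g((386,522)),85); print((a+b)/2,np.linalg.norm(a-b),np.degrees(np.arctan2(*(a-b)[[1,0]])))
```

```text
[526.84791605  95.22733649  85.        ] 37.83226104038154 109.5806114326159
```

Request:
play_rows:
  increments:
    - [0, 1, -40, 0.8, 0]
    - [0, 0, -35, 0, 0]
    - [0, 0, -22, 0, 0]
    - [0, 0, -12, 0, 0]
    - [0, 0, 0, 0, 0.5]
    - [0, 0, 0, 0, 0.8]
    - [0, 0, 0, 0, 1]
    - [0, 0, 0, 0, 1]
    - [0, 0, 0, 0, 1]
    - [0, 0, 0, 0, 1]
    - [0, 0, 0, 0, 1]
    - [0, 0, 0, 0, 1]
    - [0, 0, 0, 0, 1]
    - [0, 0, 0, 0, 1]
  newtons: 25

```text
time_s: 22.28
ee_pos: [526.6, 95.5, 76.6]
ee_rot: [-179.9, -0.0, 109.6]
force: [-3.2, -0.9, 2.1]
gripper_width: 8.4
```

Run:
```python
from h import *
st=env.state(); print(st["ee_pos"],st["ee_rot"],st["gripper_width"],st["force"],st["torque"])
```

```text
[526.56970834  95.54467915  76.60908883] [-1.79911974e+02 -1.14677065e-02  1.09647967e+02] 8.352531536670936 [-3.24097192 -0.86452721  2.07121886] [-0.22225897  0.45969881  0.01756568]
```

Request:
play_rows:
  increments:
    - [0, 0, 0, -8, 1]
    - [0, 0, 0, -10, 1]
    - [0, 0, 0, -10, 1]
    - [0, 0, 0, -10, 1]
    - [0, 0, 0, -10, 1]
    - [0, 0, 0, -10, 1]
    - [0, 0, 0, -10, 1]
    - [0, 0, 0, -10, 1]
    - [0, 0, 0, -10, 1]
    - [0, 0, 0, -10, 1]
    - [0, 0, 0, -10, 1]
    - [0, 0, 0, -7, 1]
    - [0, 0, 0, -5, 1]
    - [0, 0, 0, 0, 1]

```text
time_s: 24.02
ee_pos: [527.3, 95.0, 76.6]
ee_rot: [179.9, -0.0, -10.3]
force: [-0.7, -4.5, 1.4]
gripper_width: 8.6
```

Run:
```python
from h import *
st=env.state(); print(st["ee_pos"],st["ee_rot"],st["gripper_width"],st["force"],st["torque"],st["qpos"])
```

```text
[527.27486902  94.99268981  76.6016378 ] [ 1.79917889e+02 -4.09058689e-03 -1.02725313e+01] 8.622644010070454 [-0.74766933 -4.53333908  1.42446001] [-0.80602434  0.34134051 -0.06295131] [ 9.03313709e+00  2.16648065e+01  1.05452314e+02 -9.88480621e-02
  5.29062067e+01  1.09365305e+02]
```

Request:
play_rows:
  increments:
    - [0, 0, 0, -2, 1]
    - [0, 0, 0, -2, 1]
    - [0, 0, 0, -1.5, 1]
    - [0, 0, 0, 0, 1]

```text
time_s: 24.52
ee_pos: [527.3, 95.0, 76.6]
ee_rot: [179.9, -0.0, -15.9]
force: [-1.1, -4.9, -0.3]
gripper_width: 8.2
```

Run:
```python
from h import *
st=env.state(); print(st["ee_rot"],st["gripper_width"],st["force"],st["torque"],st["qpos"][5])
```

```text
[ 1.79913514e+02 -1.11263967e-02 -1.58545696e+01] 8.188158820030282 [-1.12003573 -4.89525673 -0.31121758] [-1.02232662  0.27904143 -0.00781993] 114.95093721714554
```

Request:
play_rows:
  increments:
    - [0, 0, 0, -1.5, 1]
    - [0, 0, 0, 0, 1]

```text
time_s: 24.78
ee_pos: [527.2, 95.0, 76.6]
ee_rot: [179.9, -0.0, -17.3]
force: [-0.5, -5.5, -0.0]
gripper_width: 8.3
```

Run:
```python
from h import *
st=env.state(); print(st["ee_rot"],st["gripper_width"],st["force"],st["torque"],st["qpos"][5])
```

```text
[ 1.79911424e+02 -1.04989991e-02 -1.73481819e+01] 8.302596674098181 [-0.49990112 -5.48692268 -0.00675754] [-1.02471482  0.36909095  0.05072547] 116.44625009383832
```

Request:
play_rows:
  increments:
    - [0, 0, 0, -1.5, 1]
    - [0, 0, 0, 0, 1]

```text
time_s: 25.02
ee_pos: [527.3, 95.0, 76.6]
ee_rot: [179.9, -0.0, -18.8]
force: [-0.5, -5.4, 1.7]
gripper_width: 8.4
```

Run:
```python
from h import *
st=env.state(); print(st["ee_rot"],st["gripper_width"],st["force"],st["torque"],st["qpos"][5])
```

```text
[ 1.79899996e+02 -2.35915375e-02 -1.87766231e+01] 8.354272351614364 [-0.53338806 -5.41489855  1.6682198 ] [-0.96863408  0.35003069  0.36043021] 117.89542638741423
```

The torque about z jumped to 0.36 N·m just past the expected bottom at yaw -17.3°. I'll hold briefly against the stop.

Request:
play_rows:
  increments:
    - [0, 0, 0, -1, 1]
    - [0, 0, 0, 0, 1]
    - [0, 0, 0, 0, 1]

```text
time_s: 25.4
ee_pos: [527.3, 94.9, 76.6]
ee_rot: [179.9, -0.0, -19.7]
force: [-0.5, -5.4, -0.0]
gripper_width: 8.4
```

Run:
```python
from h import *
st=env.state(); print(st["ee_rot"],st["gripper_width"],st["force"],st["torque"],st["qpos"][5])
```

```text
[ 1.79892444e+02 -2.98809484e-02 -1.97388985e+01] 8.440795388901455 [-0.51169582 -5.40022868 -0.02785535] [-0.95839968  0.34961391  0.48403902] 118.86798452940864
```

Request:
play_rows:
  increments:
    - [0, 0, 0, 6.4, 1]
    - [0, 0, 0, 10, 1]
    - [0, 0, 0, 10, 1]
    - [0, 0, 0, 10, 1]
    - [0, 0, 0, 10, 1]
    - [0, 0, 0, 10, 1]
    - [0, 0, 0, 10, 1]
    - [0, 0, 0, 10, 1]
    - [0, 0, 0, 10, 1]
    - [0, 0, 0, 6, 1]
    - [0, 0, 0, 0, 1]
    - [0, 0, 0, 0, 1]
    - [0, 0, 0, 0, 0]
    - [0, 0, 0, 0, 0]
    - [0, 0, 0, 0, 0]
    - [0, 0, 25, 0, 0]
    - [0, 0, 45, 0, 0]
    - [0, 0, 40, 0, 0]
    - [0, 0, 0, 0, 0]
    - [0, 0, 0, 0, 0]

```text
time_s: 27.9
ee_pos: [526.9, 95.8, 186.0]
ee_rot: [-180.0, 0.0, 72.5]
force: [0.1, -0.4, 0.3]
gripper_width: 85.5
```

Run:
```python
from h import *
st=env.state(); print(st["ee_pos"],st["ee_rot"],st["gripper_width"])
im=env.grab_frame("wrist"); crop(im,190,120,130,110,6,"w8.png")
im=env.grab_frame("top"); cv2.imwrite("pics/t8.png",cv2.cvtColor(im,cv2.COLOR_RGB2BGR))
```

```text
[526.85141783  95.79801393 186.03488446] [-1.79953390e+02  1.31426229e-02  7.25426340e+01] 85.48715683554575
```

View pics/w8.png

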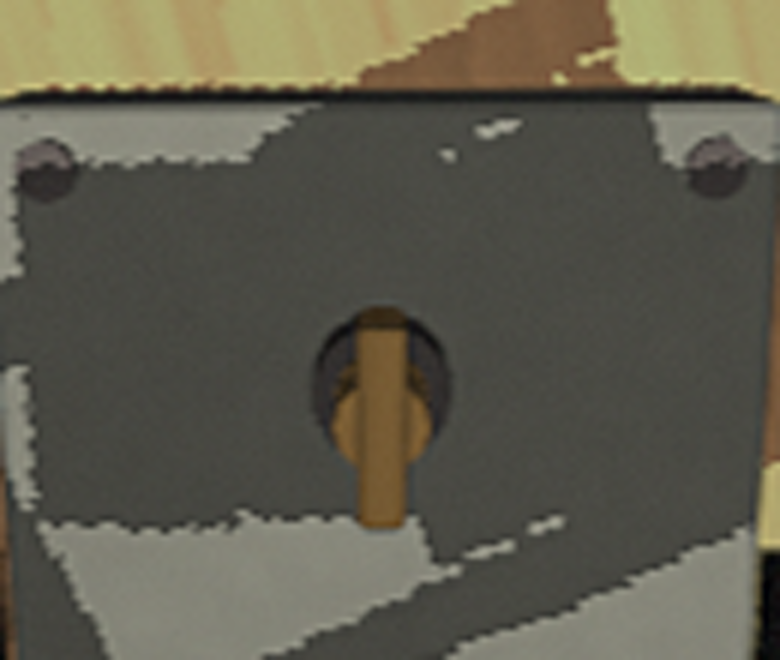

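The wing now stands square to the jig's end edge, which is a quarter turn. I'll move aside so the top camera can do the final check.

Request:
play_rows:
  increments:
    - [-15, 32, 2, 0, 0]
    - [-15, 32, 2, 0, 0]
    - [-15, 32, 2, 0, 0]
    - [-15, 32, 2, 0, 0]
    - [-15, 32, 2, 0, 0]
    - [-15, 32, 2, 0, 0]
    - [-15, 32, 2, 0, 0]
    - [-15, 32, 2, 0, 0]
    - [-15, 32, 2, 0, 0]
    - [0, 0, 0, 0, 0]
    - [0, 0, 0, 0, 0]
    - [0, 0, 0, 0, 0]

```text
time_s: 29.5
ee_pos: [392.6, 382.8, 204.2]
ee_rot: [-180.0, 0.1, 72.5]
force: [0.5, 0.6, 0.4]
gripper_width: 91.3
```

Run:
```python
from h import *
im=env.grab_frame("top"); cv2.imwrite("pics/t9.png",cv2.cvtColor(im,cv2.COLOR_RGB2BGR))
crop(im,188,172,135,100,5.9,"t9z.png"); crop(im,345,185,75,90,6,"t9b.png")
a=cv2.imread("pics/top0.png").astype(int); b=cv2.imread("pics/t9.png").astype(int)
d=np.abs(a-b).max(2)
for n,(x0,x1,y0,y1) in dict(plane=(108,145,205,268),jar=(175,210,120,155),mallet=(288,378,95,145)).items(): print(n,(d[y0:y1,x0:x1]>40).sum())
```

```text
plane 711
jar 0
mallet 0
```

View pics/t9.png

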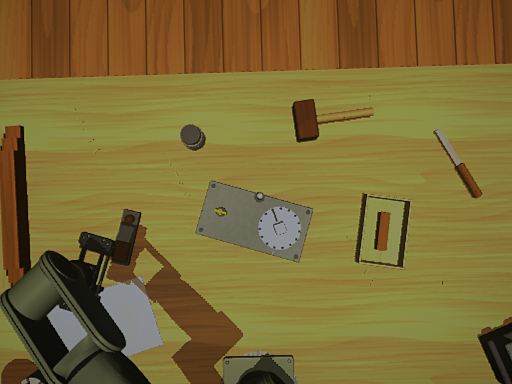

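View pics/t9z.png

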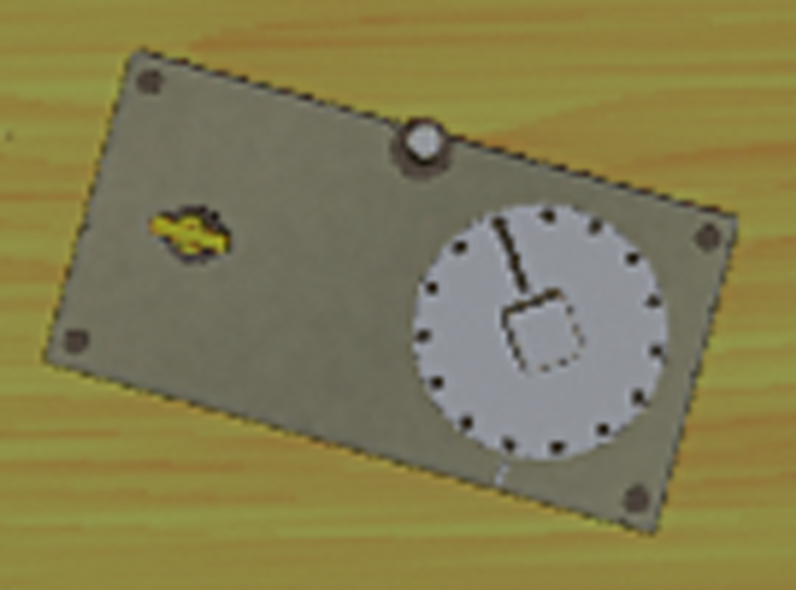

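View pics/t9b.png

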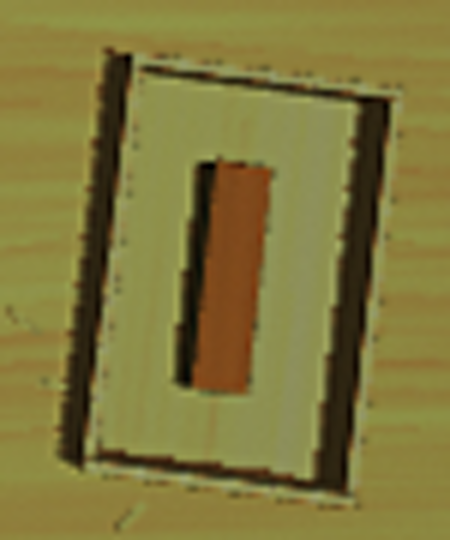

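The bar lies centred in the box at about (233,277) in the crop. The black line points at the sixth dot, near (498,222), and the wing lies along the jig's length from (152,225) to (230,242). The jar and mallet pixels are unchanged. The change at the plane is the arm, 200 mm up, passing over it along with its shadow. I'll hand the job in.

Run:
```python
from h import *
print(env.job_done()); print(env.state()["time_s"])
```

```text
the job is handed in; nothing more can be done
None
the job is handed in; nothing more can be done
```

I did all three steps in order and handed the job in after about 30 s of the 70 s allowed; the interface gave no verdict.

- **Offcut:** I gripped it by its free end and released it in the offcut box. The final top view shows it lying flat near the middle of the box.
- **Index plate:** I turned it in two grips, three clicks and then two, to keep the gripper clear of the guide post. The black line moved from 156° to 36° in the jig frame. That is 120° clockwise, position 1 to position 6, and counting the dots agrees.
- **Wing screw:** I turned it clockwise about 127° to the stop. Torque rose to 0.36–0.48 N·m just past yaw -17.3°, where I expected the bottom. I then backed it off to yaw 72.5°, and the wing stands square to the jig's end edge.
- **Bystanders:** The jar and mallet pixels did not change between the first and last top views. The pixel comparison for the plane was inconclusive because the raised arm and its shadow partly covered it. The gripper stayed far above it whenever it was near, and the part still visible is where it was.

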